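# Sort bur cassettes into the carrier and lock the keeper

### The job

Sort the inspected bur cassettes out of the leaning rack into the blue carrier: the green-tagged one upright in the green-framed pass nest, the red-tagged one upright in the red-framed reject nest, each pushed fully home past its stiff spring pad; leave the yellow-tagged one in the rack. Then throw the keeper lever by its black knob into the white-marked notch, so that the keeper bar lies over both cassettes, and let go. Do not push about or knock over the bur pot, bottle, cup, hammer or mandrel.

Things in the scene. Friction and masses are not known exactly. Their poses are not given: they have to be found in the camera images.
- cassette_green: bur cassette, aluminium, 24 (own x) x 30 (own y) x 66 mm (own z), 120 g; green tag on its top end and on the upper half of its 30 mm wide faces. Origin: centre of its underside; own z runs to the tagged end. At first in one of the rack's slots, own z leaning 35 degrees to the rack's -x; draw it out along its length, fingers on its 24 mm wide faces (free from 16 mm above the foot).
- cassette_red: bur cassette, aluminium, 24 (own x) x 30 (own y) x 66 mm (own z), 120 g; red tag on its top end and on the upper half of its 30 mm wide faces. Origin: centre of its underside; own z runs to the tagged end. At first in one of the rack's slots, own z leaning 35 degrees to the rack's -x; draw it out along its length, fingers on its 24 mm wide faces (free from 16 mm above the foot).
- cassette_yellow: bur cassette, aluminium, 24 (own x) x 30 (own y) x 66 mm (own z), 120 g; yellow tag on its top end and on the upper half of its 30 mm wide faces. Origin: centre of its underside; own z runs to the tagged end. Stands leaning in the rack like the others, and stays there.
- rack: fixed wooden rack 100 (x) x 240 (y) mm with three steel slots. Origin: centre of its underside. Slot floor centres at (10, -80 / 0 / +80, 30) mm in its frame; slots lean 35 degrees to its -x. Measured along the slot, the support on the -x side is 38 mm high, the +x wall 18 mm, the side ribs (y) 14 mm; about 2 mm play.
- carrier: fixed blue block 80 (x) x 216 (y) x 30 mm high, nests at y = +75 and -75 mm, keeper pivot post in the middle. Origin: centre of its underside. Each nest has steel lead-in lips up to 8 mm high on its -x and y sides. A cassette goes in upright, its own x along the carrier's x (either way round), and stands 44 mm above the block when home.
- pass_nest: green frame round the pass nest (at either end of the carrier). Origin: centre of its mouth, on the carrier's top; axes as the carrier's. Pocket 22 mm deep, 34 mm wide in y, solid wall at x = -14 mm; a round brass spring pad reaches in from +x to x = +10 mm, 11 mm down. It holds a cassette about 17 mm proud until pushed (5 to 15 N), then presses it to the wall.
- reject_nest: red frame painted round the reject nest, at the other end of the carrier; same pocket and origin as the pass nest.
- keeper (a joint): keeper lever: steel bar 190 x 14 x 8 mm turning on the carrier's middle, underside 78 mm above the bench (4 mm over seated cassettes). Radians: about 0 = open, bar along the carrier's x, knob on its -x side; grows as the knob swings towards the carrier's +y; 1.5 = white-marked notch, bar along y over both nests. Stiff (about 2 N at the knob): stays where it is left; stop at 1.56.
- keeper_knob (a point): on the axis of the black knob, an upright round pin on the keeper bar, 12 mm across, 80 mm from the pivot, from 86 to 130 mm above the bench; this point is 115 mm above the bench. It can be pinched and swung without turning the hand.
- bur_pot: bystander, to be left alone: open brass pot of burs, 44 mm across, 52 mm high. Origin: centre of its underside.
- rinse_bottle: bystander, to be left alone: clear bottle with blue cap, 54 mm across, 130 mm high. Origin: centre of its underside.
- paper_cup: bystander, to be left alone: reddish cup, 80 mm across, 100 mm high. Origin: centre of its underside.
- chasing_hammer: bystander, to be left alone: hammer lying flat, 220 mm long. Origin: centre of its underside.
- ring_mandrel: bystander, to be left alone: upright tapered steel mandrel on a 44 mm foot, 120 mm high. Origin: centre of its underside.
There are look-alikes about, which are no part of the job. Leave any orange look-alike of the cassette_green alone. Leave any brown look-alike of the cassette_red alone.

How it is judged:
By the outcome, as a careful person would: the job done as asked, in the order asked, and still so for the second after the job is handed in, with the robot touching nothing.
It also fails if it takes over 72 s, if anything falls off the work surface, if the arm or the gripper's body presses on something with over 40 N, if the wrist force passes 120 N, or if a joint passes its speed limit or range.

### The arm

A 6-joint arm with a two-finger parallel gripper is mounted at the origin on the work surface. World frame = base frame: x ahead of the robot, y to its left, z up, the work surface at z = 0. Lengths are in mm, angles in rad, forces in N, time in s.
With the tool pointing down it reaches from about 275 to 850 mm from the base axis. Payload 5.2 kg.
Tool frame: the origin (TCP) lies midway between the tips of the shut fingers; the grasp point (between the pads) lies 19 mm behind it; z points along the fingers, x is the direction in which the jaws open and shut, and the axes are right-handed (so a half turn about z gives the same grasp; the last joint's range is limited). The gripper opens to 85 mm and grips with 20 to 120 N. Pads are 22 mm wide; open, the fingers measure 114 mm over their backs; the gripper's body (76 mm by 85 mm) begins 54 mm behind the grasp point. The pads swing forward as they close: fully open they stand 13 mm farther back than shut.
Start: joints at [1.1, 0.259, 1.535, -0, 1.348, -0.203], TCP at [145.513, 530.406, 231.31] pointing down, gripper open.
Joint ranges: [-3.14, 3.14], [-0.91, 2.08], [0.19, 2.58], [-1.22, 4.36], [0.22, 2.71], [-3.12, 3.12]. Speed limits (rad/s): [2.57, 2.57, 3.14, 3.14, 3.14, 3.14].

### API

Orientations are given as a 3x3 rotation matrix whose columns are the frame's x, y, z axes.
In Python, from bench import robot, viewer, job_done gives the robot as it stands.
- The arm moves only by the tool arm_command, never from a script. Its argument "rows" is a list of rows, each a list of 3 entries, a list of its own where there are three numbers: the closure, from 0 (fully open) to 1 (shut), then the shift along the tool's x, y, z in units of 25 mm (1.0 is 25 mm), then the turn about the tool's z in units of 8 degrees (1.0 is 8 degrees). A call has 1 to 8 rows; each row shifts and turns the commanded pose from where the row before left it, along the tool's axes as they then stand; what a row does not reach is not made up. A row lasts 1/10 s, in which the tool goes at most 50 mm and 8.59 degrees, less where a joint would pass 70% of its speed; a pose out of reach is approached as far as the arm can. A call is refused whole if a number of a shift passes 1 or a number of a turn 1, either way. A call with a gripper value outside its range is refused whole. The fingers move at their own pace and stop on an object; "force" is the grip in N (left out, the last holds). Time passes only in rows, so rows that do not move let the fingers close. It gives the time, the measured TCP pose, the force and the opening at its end, in the units of the state.
- robot.get_obs(): the state, without advancing time (a new reading comes with each control period).
- viewer.capture(name): name is "side" or "top" or "wrist"; returns (picture, depth): 384x512x3 uint8, blue, green, red; 384x512 float32, mm along the optical axis (not along the pixel's ray), 0 where there is no reading.
- viewer.camera_model(name): a dict with "fx", "fy", "cx", "cy" (pixels), "extrinsics" (4x4, takes a point from camera to world coordinates); the wrist camera has in their place "mount" (4x4, takes a point from camera to tool coordinates, whose origin is the TCP and whose axes are the tool frame's). Camera axes: x right, y down, z forward; pixel columns grow to the right and rows downward; lengths in mm; the calibration is good to about 2 mm. A picture is of the moment at which its call begins: read the wrist's pose just before it. camera_model takes no time and is no camera call.
- job_done(): hands the job in, once; it reports no verdict.
The state is a dict: "time_s": time; "joint_pos": joint angles; "qvel": joint speeds; "tau": joint torques, N m; "tool_pos": TCP position; "tool_rot": TCP orientation; "contact_force": force on the tool from outside, world axes, zero at the start; "ft_torque": the same for the moment, N m; "opening": opening from 0.0 (shut) to 1.0 (fully open).
Only numpy, scipy, OpenCV 4.12 (cv2) and the standard library are available. Lean on these libraries where they do the work, as an engineer would, in place of code of your own. Each camera call takes 0.05 s, during which the arm holds its last target. There are 200 camera calls.

## Working session

There is one attempt and no reset: what is moved stays moved. The work goes in short steps, Python scripts to look and compute and a tool call to move; the robot and the scene stay as the last step left them, time stands still between calls to the robot, and variables do not carry over. Pictures are saved under pics/ and viewed, about 8 in all and at most 12, crops included, and the job is handed in when it is done.

Besides the shell and the picture viewer there is one more tool, called after "Request:" in YAML: its name, and indented under it one key for each argument. arm_command: Moves the arm, as the interface text tells. Its arguments: {"type":"object","properties":{"rows":{"type":"array"},"force":{"type":"number"}},"required":["rows"]}

```bash
mkdir -p pics; ls; python3 - <<'E'
from bench import robot, viewer
import cv2,numpy as np
for n in("top","side"):
    im,d=viewer.capture(n); cv2.imwrite(f"pics/{n}0.png",im); np.save(f"pics/{n}0.npy",d)
    m=viewer.camera_model(n); print(n,m["fx"],m["fy"],m["cx"],m["cy"],np.round(m["extrinsics"],3).tolist())
print(viewer.camera_model("wrist"))
o=robot.get_obs();print(o["tool_rot"],o["opening"],o["time_s"])
E
```

```text
pics
top 390.4699700271731 390.4699700271731 254.26994883844517 188.73920858405086 [[0.0, -0.997, 0.079, 495.097], [-1.0, -0.002, -0.023, 19.645], [0.023, -0.079, -0.997, 1197.459], [0.0, 0.0, 0.0, 1.0]]
side 496.6440511555874 496.6440511555874 256.7256445448999 194.43730113656974 [[0.99, -0.099, 0.096, 428.161], [-0.136, -0.614, 0.777, -1109.13], [-0.018, -0.783, -0.622, 1007.95], [0.0, 0.0, 0.0, 1.0]]
{'fx': 279.10067202575806, 'fy': 279.10067202575806, 'cx': 253.85143375201807, 'cy': 194.32893481404196, 'mount': array([[ 9.99999963e-01, -1.80742146e-04,  2.03480867e-04,
        -5.80080948e-01],
       [ 1.14340816e-04,  9.57465955e-01,  2.88546240e-01,
        -7.32893327e+01],
       [-2.46978470e-04, -2.88546206e-01,  9.57465940e-01,
        -1.42499951e+02],
       [ 0.00000000e+00,  0.00000000e+00,  0.00000000e+00,
         1.00000000e+00]])}
[[ 2.64573278e-01  9.64365281e-01 -7.65036570e-04]
 [ 9.64364190e-01 -2.64574161e-01 -1.49043749e-03]
 [-1.63973508e-03 -3.43443940e-04 -9.99998597e-01]] 0.9974827870164834 0.1
```

View pics/top0.png

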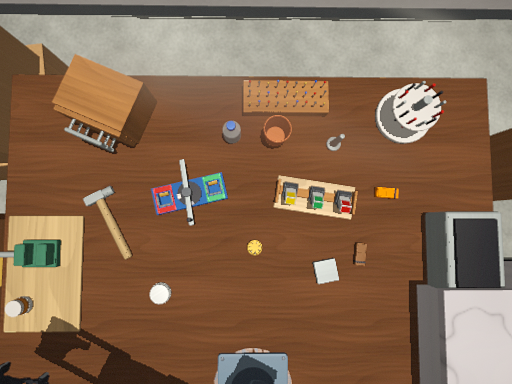

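View pics/side0.png

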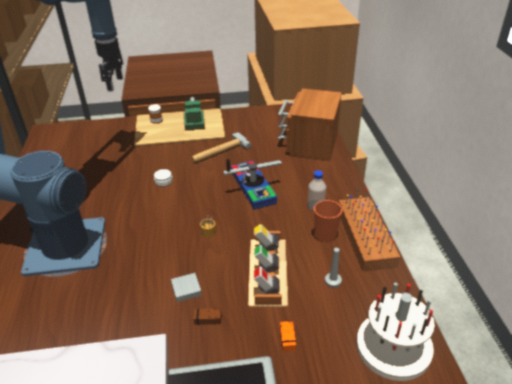

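The top view shows the carrier at about (190,193), with its red nest at (164,198), green nest at (213,187) and open keeper. The rack is at (316,197), with yellow, green and red tags at columns 290, 317 and 343. The side view agrees.

```bash
cat > h.py <<'E'
import cv2,numpy as np
from bench import robot,viewer
def cam(n,obs=None):
    m=viewer.camera_model(n)
    if n=="wrist":
        T=np.eye(4);T[:3,:3]=obs["tool_rot"];T[:3,3]=obs["tool_pos"];E=T@m["mount"]
    else:E=m["extrinsics"]
    return m,E
def deproj(d,m,E):
    v,u=np.mgrid[:d.shape[0],:d.shape[1]]
    P=np.stack([(u-m["cx"])/m["fx"]*d,(v-m["cy"])/m["fy"]*d,d],-1)
    P=P@E[:3,:3].T+E[:3,3];P[d==0]=np.nan
    return P
def look(n,name):
    o=robot.get_obs();m,E=cam(n,o);im,d=viewer.capture(n);cv2.imwrite(f"pics/{name}.png",im)
    return o,im,deproj(d,m,E),m,E
def plane(u,v,z,m,E):
    r=E[:3,:3]@np.array([(u-m["cx"])/m["fx"],(v-m["cy"])/m["fy"],1]);return E[:3,3]+r*(z-E[2,3])/r[2]
def masks(im):
    h=cv2.cvtColor(im,cv2.COLOR_BGR2HSV);H,S,V=h[...,0],h[...,1],h[...,2]
    k=(S>150)&(V>70)
    return dict(red=k&((H<5)|(H>174)),yellow=k&(H>22)&(H<34),green=k&(H>45)&(H<85),blue=k&(H>95)&(H<125))
E
python3 - <<'E'
from h import *
im=cv2.imread("pics/top0.png");d=np.load("pics/top0.npy");m,E=cam("top");P=deproj(d,m,E)
M=masks(im)
for k,b in M.items():
    n,l,s,c=cv2.connectedComponentsWithStats(b.astype(np.uint8))
    for i in range(1,n):
        if s[i,4]>8 and 100<c[i,0]<420 and 130<c[i,1]<300:
            p=P[l==i];print(k,c[i].round(1),s[i,4],np.nanmedian(p,0).round(0),np.nanmax(p[:,2]).round(0))
# rack outline: non-table heights region
reg=np.zeros(d.shape,bool);reg[170:225,268:362]=1
z=P[...,2]
for lo,hi in((20,48),(48,110)):
    b=(reg&(z>lo)&(z<hi));q=P[b];print(lo,b.sum(),cv2.minAreaRect(q[:,:2].astype(np.float32)))
reg[:]=0;reg[155:230,145:235]=1
for lo,hi in((15,45),(70,140)):
    b=(reg&(z>lo)&(z<hi));q=P[b];print(lo,b.sum(),cv2.minAreaRect(q[:,:2].astype(np.float32)))
print(np.nanmedian(z[240:280,180:230]))
a=cv2.resize(im[165:225,262:367],None,fx=6,fy=6,interpolation=2);c=cv2.resize(im[155:230,142:242],None,fx=4,fy=4,interpolation=2)
o=np.zeros((670,640,3),np.uint8)[:600];o=np.zeros((360+240,640,3),np.uint8);o[:360,:630]=a;o[360:,:320]=cv2.resize(im[155:230,142:242],(320,240));
s=cv2.imread("pics/side0.png")[215:310,225:305];o[360:,330:532]=cv2.resize(s,(202,240));cv2.imwrite("pics/c0.png",o)
E
```

```text
red [161.9 189.2] 95 [587. 269.  30.] 36.0
red [345.5 202.7] 27 [ 543. -268.   80.] 90.0
red [165.9 208.5] 82 [527. 256.  31.] 36.0
red [345.3 209.3] 43 [ 526. -266.   83.] 90.0
yellow [290.5 194.1] 33 [ 569. -110.   79.] 88.0
yellow [289.8 200.7] 44 [ 549. -108.   83.] 93.0
yellow [254.9 246.3] 50 [417.  -9.  20.] 35.0
green [318.1 198.3] 23 [ 558. -190.   78.] 88.0
green [317.5 204.8] 35 [ 537. -188.   84.] 87.0
blue [223.5 185.5] 42 [598.  86.  29.] 33.0
blue [200.3 191.6] 181 [576. 153.  29.] 36.0
blue [177.2 196.2] 154 [563. 224.  29.] 34.0
blue [213.9 188.1] 81 [592. 116.   7.] 30.0
blue [164.1 199.5] 82 [556. 267.   8.] 32.0
20 547 ((565.5435180664062, -191.57330322265625), (240.229736328125, 67.70648193359375), 81.26825714111328)
48 682 ((560.0478515625, -190.1787872314453), (201.19534301757812, 61.43165588378906), 81.2060775756836)
15 1617 ((575.8901977539062, 188.14996337890625), (80.73190307617188, 216.38230895996094), 13.455157279968262)
70 373 ((575.8367919921875, 187.08453369140625), (187.99356079101562, 25.9867000579834), 5.244386196136475)
-0.6523448262212241
```

View pics/c0.png

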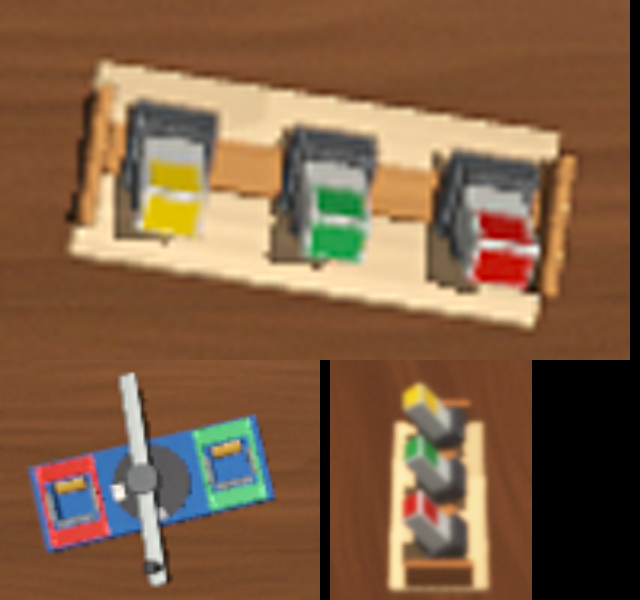

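The crop confirms three points. The cassettes lean toward the robot, the spring pads are on the far (+x) side, and the red nest is at carrier +y. The tool can only yaw, so I'll draw each cassette out leaning and pivot it upright in the grip against the carrier's front face. I'll move over the rack for a closer look first.

Request:
arm_command:
  rows:
    - [0, [0, 0, 0], -0.82]
    - [0, [-0.93, 0.71, 0], 0]
    - [0, [-0.93, 0.71, 0], 0]
    - [0, [-0.93, 0.71, 0], 0]
    - [0, [-0.93, 0.71, 0], 0]
    - [0, [-0.93, 0.71, 0], 0]
    - [0, [-0.93, 0.71, 0], 0]
    - [0, [-0.93, 0.71, 0], 0]
  force: 30

```text
time_s: 0.9
tool_pos: [243.6, 349.4, 231.0]
tool_rot: [[0.152, 0.988, -0.0], [0.988, -0.152, -0.0], [-0.001, -0.0, -1.0]]
contact_force: [1.3, -1.0, 0.6]
opening: 1.004
```

Request:
arm_command:
  rows:
    - [0, [-0.93, 0.71, 0], 0]
    - [0, [-0.93, 0.71, 0], 0]
    - [0, [-0.93, 0.71, 0], 0]
    - [0, [-0.93, 0.71, 0], 0]
    - [0, [-0.93, 0.71, 0], 0]
    - [0, [-0.93, 0.71, 0], 0]
    - [0, [-0.93, 0.71, 0], 0]

```text
time_s: 1.6
tool_pos: [341.5, 169.6, 231.1]
tool_rot: [[0.153, 0.988, -0.0], [0.988, -0.153, -0.0], [-0.0, -0.0, -1.0]]
contact_force: [-0.0, 0.3, 0.3]
opening: 1.001
```

Request:
arm_command:
  rows:
    - [0, [-0.93, 0.71, 0], 0]
    - [0, [-0.93, 0.71, 0], 0]
    - [0, [-0.93, 0.71, 0], 0]
    - [0, [-0.93, 0.71, 0], 0]
    - [0, [-0.93, 0.71, 0], 0]
    - [0, [-0.93, 0.71, 0], 0]
    - [0, [-0.93, 0.71, 0], 0]

```text
time_s: 2.3
tool_pos: [439.5, -10.1, 231.0]
tool_rot: [[0.153, 0.988, -0.001], [0.988, -0.153, 0.0], [0.0, -0.001, -1.0]]
contact_force: [-0.4, 0.4, -0.2]
opening: 1.0
```

Request:
arm_command:
  rows:
    - [0, [-0.93, 0.71, 0], 0]
    - [0, [-0.93, 0.71, 0], 0]
    - [0, [-0.93, 0.71, 0], 0]
    - [0, [-0.93, 0.71, 0], 0]
    - [0, [-0.93, 0.71, 0], 0]
    - [0, [-0.93, 0.71, 0], 0]
    - [0, [-0.93, 0.71, 0], 0]
    - [0, [0, 0, 0], 0]

```text
time_s: 3.1
tool_pos: [538.3, -192.0, 230.3]
tool_rot: [[0.155, 0.988, -0.0], [0.988, -0.155, -0.001], [-0.001, -0.0, -1.0]]
contact_force: [-0.9, -0.3, -0.5]
opening: 0.998
```

```bash
python3 - <<'E'
from h import *
o,im,P,m,E=look("wrist","w1")
T0=np.array([565.5,-191.6,0]);R=o["tool_rot"];print(o["tool_pos"],np.degrees(np.arctan2(R[1,0],R[0,0])))
for k,b in masks(im).items():
    n,l,s,c=cv2.connectedComponentsWithStats(b.astype(np.uint8))
    for i in range(1,n):
        if s[i,4]>80:
            p=P[l==i];p=p[~np.isnan(p[:,0])]
            ce=np.median(p,0);u,sv,vt=np.linalg.svd(p-p.mean(0),full_matrices=False)
            print(k,c[i].round(0),s[i,2:].tolist(),"mean",p.mean(0).round(1),"nrm",vt[2].round(2),"long",vt[0].round(2),"zrange",np.percentile(p[:,2],[2,98]).round(0))
z=P[...,2];d=P[...,:2]-T0[:2];b=(np.hypot(d[...,0],d[...,1])<140)&(z>10)&(z<110)
print(cv2.minAreaRect(P[b][:,:2].astype(np.float32)))
E
```

```text
[ 538.26768363 -191.98520089  230.31797058] 81.06779325828418
red [184. 182.] [23, 15, 295] mean [ 526.6 -265.5   84.8] nrm [ 0.58 -0.08 -0.81] long [0.16 0.99 0.02] zrange [80. 90.]
yellow [335. 182.] [24, 16, 358] mean [ 550.9 -107.1   84.5] nrm [-0.58  0.09  0.81] long [0.17 0.99 0.01] zrange [79. 90.]
yellow [332. 197.] [21, 5, 90] mean [ 569.1 -110.9   80.2] nrm [-0.81  0.12 -0.57] long [ 0.3   0.93 -0.22] zrange [74. 87.]
green [494. 176.] [34, 66, 833] mean [590.7 103.9  31.6] nrm [-0.  0.  1.] long [0.99 0.13 0.  ] zrange [30. 33.]
blue [483. 168.] [48, 76, 730] mean [580.4  94.2  25. ] nrm [-0.06  0.23  0.97] long [ 0.93 -0.33  0.13] zrange [ 8. 31.]
blue [501. 173.] [22, 15, 195] mean [595.2 129.2  11.3] nrm [-0.53  0.35 -0.77] long [ 0.53 -0.56 -0.63] zrange [ 7. 22.]
((567.3565063476562, -191.00726318359375), (240.06788635253906, 89.61888885498047), 81.05729675292969)
```

View pics/w1.png

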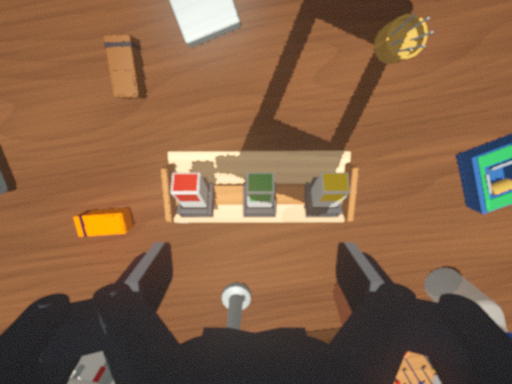

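The wrist view shows the tags at red (186,188), green (260,185) and yellow (335,183). The tag tops measure z≈84.5, which matches the 84.1 I calculated. Next I descend on green.

Request:
arm_command:
  rows:
    - [0.35, [0.23, 0.26, 1], 0]
    - [0.35, [0, 0, 1], 0]
    - [0.35, [0, 0, 1], 0]
    - [0.35, [0, 0, 1], 0]
    - [0.35, [0, 0, 1], 0]
    - [0.35, [0, 0, 1], 0]
    - [0.35, [0, 0, 0.7], 0]
    - [0.35, [0, 0, 0.35], 0]
  force: 35

```text
time_s: 3.95
tool_pos: [542.9, -182.3, 53.3]
tool_rot: [[0.152, 0.988, -0.003], [0.988, -0.152, 0.002], [0.002, -0.004, -1.0]]
contact_force: [0.2, 0.4, -0.1]
opening: 0.651
```

Request:
arm_command:
  rows:
    - [0.35, [0, 0, 0], 0]
    - [1, [0, 0, 0], 0]
    - [1, [0, 0, 0], 0]
    - [1, [0, 0, 0], 0]
    - [1, [0, 0, 0], 0]
    - [1, [0, 0, 0], 0]

```text
time_s: 4.55
tool_pos: [545.4, -184.6, 56.4]
tool_rot: [[0.153, 0.988, 0.002], [0.988, -0.153, -0.001], [-0.001, 0.002, -1.0]]
contact_force: [-0.8, 0.0, 6.1]
opening: 0.345
```

Request:
arm_command:
  rows:
    - [1, [0, -0.29, -0.41], 0]
    - [1, [0, -0.29, -0.41], 0]
    - [1, [0, -0.57, -0.82], 0]
    - [1, [0, -0.57, -0.82], 0]
    - [1, [0, 0, -1], 0]
    - [1, [0, 0, -1], 0]
    - [1, [0, 0, -1], 0]

```text
time_s: 5.25
tool_pos: [500.4, -176.9, 192.6]
tool_rot: [[0.153, 0.988, -0.002], [0.988, -0.153, 0.001], [0.001, -0.002, -1.0]]
contact_force: [0.8, -0.9, -1.3]
opening: 0.349
```

Request:
arm_command:
  rows:
    - [1, [0, 0, 0], -1]
    - [1, [0, 0, 0], -1]
    - [1, [0, 0, 0], -0.78]
    - [1, [1, 0, 0], 0]
    - [1, [1, 0, 0], 0]
    - [1, [1, 0, 0], 0]
    - [1, [1, 0, 0], 0]
    - [1, [1, 0, 0], 0]

```text
time_s: 6.05
tool_pos: [471.1, -54.8, 191.6]
tool_rot: [[-0.232, 0.973, -0.002], [0.973, 0.232, 0.001], [0.001, -0.002, -1.0]]
contact_force: [-0.3, -0.0, -1.1]
opening: 0.347
```

Request:
arm_command:
  rows:
    - [1, [1, 0, 0], 0]
    - [1, [1, 0, 0], 0]
    - [1, [1, 0, 0], 0]
    - [1, [1, 0, 0], 0]
    - [1, [1, 0, 0], 0]
    - [1, [0, 0, 0], 0]

```text
time_s: 6.65
tool_pos: [441.3, 67.8, 191.5]
tool_rot: [[-0.235, 0.972, -0.003], [0.972, 0.235, 0.001], [0.002, -0.002, -1.0]]
contact_force: [-0.2, -0.9, -1.1]
opening: 0.342
```

```bash
cat > carr.py <<'E'
from h import *
import sys
o,im,P,m,E=look("wrist",sys.argv[1]);R=o["tool_rot"]
print(o["tool_pos"].round(1),"yaw",np.degrees(np.arctan2(R[1,0],R[0,0])).round(2),o["opening"])
z=P[...,2];c0=np.array([575.9,188.1])
b=(np.hypot(P[...,0]-c0[0],P[...,1]-c0[1])<125)&(z>22)&(z<36)
print(b.sum(),cv2.minAreaRect(P[b][:,:2].astype(np.float32)))
M=masks(im)
for k in("red","green","blue"):
    n,l,s,c=cv2.connectedComponentsWithStats(M[k].astype(np.uint8))
    for i in range(1,n):
        if s[i,4]>150:
            q=P[l==i];q=q[~np.isnan(q[:,0])]
            print(k,c[i].round(0),s[i].tolist(),np.mean(q,0).round(1),[np.round(v,1) for v in cv2.minAreaRect(q[:,:2].astype(np.float32))])
b=(np.hypot(P[...,0]-c0[0],P[...,1]-c0[1])<110)&(z>72)&(z<92)
print("bar",b.sum(),cv2.minAreaRect(P[b][:,:2].astype(np.float32)))
E
python3 carr.py w2
```

```text
[441.3  67.8 191.5] yaw 103.61 0.3419769309772648
2320 ((576.4916381835938, 189.48214721679688), (81.0377197265625, 217.72607421875), 14.424941062927246)
red [391. 281.] [371, 276, 35, 18, 301] [520.9 256.7  43.6] [array([483.5, 193.8]), array([212. ,  27.7]), np.float64(59.3)]
green [262. 320.] [242, 309, 42, 17, 391] [621.5 122.7  31.7] [array([619.6, 122.3]), array([23.4, 55.6]), np.float64(8.2)]
bar 344 ((533.8349609375, 183.97607421875), (105.25457000732422, 15.001585960388184), 12.88491439819336)
```

View pics/w2.png

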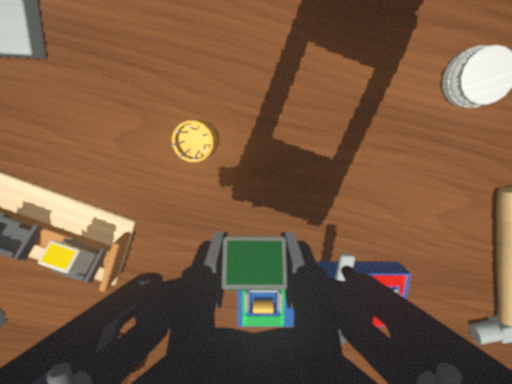

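The wrist view shows green held, with its tag at (254,263) and the green nest ahead at (265,310). I'll descend in front of the carrier, then pivot.

Request:
arm_command:
  rows:
    - [1, [0, 0.5, 0.5], 0]
    - [1, [0, 0.6, 1], 0]
    - [1, [0, 0.6, 1], 0]
    - [1, [0, 0.6, 1], 0]
    - [1, [0, 0.3, 1], 0]
    - [1, [0, 0, 1], 0]
    - [1, [0, 0, 0.4], 0]
    - [1, [0, 0, 0.16], 0]
  force: 25

```text
time_s: 7.5
tool_pos: [506.0, 80.0, 39.1]
tool_rot: [[-0.232, 0.973, -0.003], [0.973, 0.232, -0.0], [0.001, -0.003, -1.0]]
contact_force: [0.6, -0.1, -0.7]
opening: 0.35
```

Request:
arm_command:
  rows:
    - [1, [0, 0.2, 0], 0]
    - [1, [0, 0.2, 0], 0]
    - [1, [0, 0.2, 0], 0]
    - [1, [0, 0.2, 0], 0]
    - [1, [0, 0.2, 0], 0]

```text
time_s: 8.0
tool_pos: [524.8, 85.2, 40.1]
tool_rot: [[-0.234, 0.972, -0.014], [0.972, 0.234, -0.003], [0.001, -0.014, -1.0]]
contact_force: [-17.8, -6.3, 12.8]
opening: 0.349
```

Request:
arm_command:
  rows:
    - [1, [0, 0.2, 0], 0]
    - [1, [0, 0.2, 0], 0]

```text
time_s: 8.2
tool_pos: [536.6, 88.4, 40.5]
tool_rot: [[-0.234, 0.972, -0.009], [0.972, 0.234, -0.001], [0.001, -0.009, -1.0]]
contact_force: [-12.3, -3.0, 7.5]
opening: 0.348
```

Request:
arm_command:
  rows:
    - [1, [0, 0.2, 0], 0]
    - [1, [0, 0.15, 0], 0]
    - [1, [0, 0, 0], 0]

```text
time_s: 8.5
tool_pos: [547.6, 90.9, 40.8]
tool_rot: [[-0.233, 0.972, -0.005], [0.972, 0.233, -0.0], [0.001, -0.005, -1.0]]
contact_force: [-6.8, -0.5, 3.4]
opening: 0.347
```

Request:
arm_command:
  rows:
    - [1, [0, 0.1, 0], 0]
    - [1, [0, 0, 0], 0]

```text
time_s: 8.7
tool_pos: [549.8, 91.5, 40.7]
tool_rot: [[-0.233, 0.972, -0.005], [0.972, 0.233, -0.001], [0.001, -0.005, -1.0]]
contact_force: [-7.9, -1.6, 5.4]
opening: 0.339
```

```bash
cat > tag.py <<'E'
from h import *
import sys
o,im,P,m,E=look("wrist",sys.argv[1]);R=np.asarray(o["tool_rot"]);tp=np.asarray(o["tool_pos"])
print(tp.round(1),o["contact_force"].round(1))
b=masks(im)[sys.argv[2]].astype(np.uint8);n,l,s,c=cv2.connectedComponentsWithStats(b)
for i in range(1,n):
    if s[i,4]>300:
        q=P[l==i];q=q[~np.isnan(q[:,0])];q=(q-tp)@R
        v=np.linalg.svd(q-np.median(q,0),full_matrices=False)[2]
        print(c[i].round(0),s[i].tolist(),"tool mean",q.mean(0).round(1),"n",v[2].round(3),"long",v[0].round(2),"rng",np.ptp(q,0).round(0))
E
python3 tag.py w3 green
```

```text
[549.8  91.5  40.7] [-7.9 -1.6  5.4]
```

```bash
python3 - <<'E'
from h import *
o,im,P,m,E=look("side","s3");cv2.imwrite("pics/s3c.png",cv2.resize(im[120:240,190:310],(600,600),interpolation=2))
E
```

```text
(no output)
```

View pics/s3c.png

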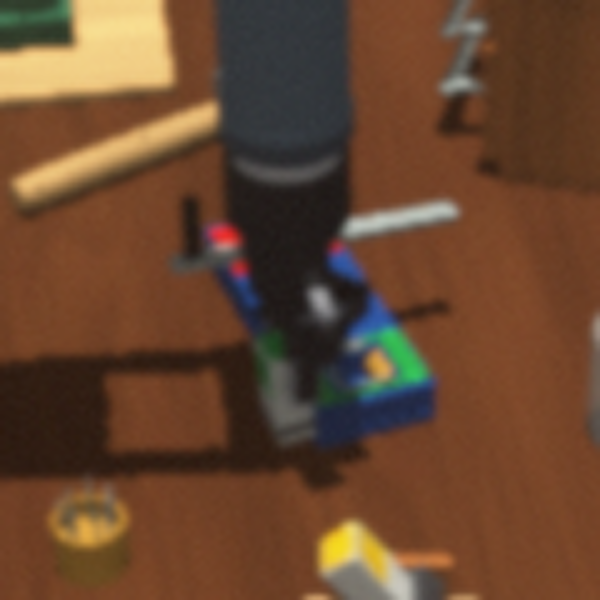

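The side crop shows the cassette upright against the carrier's front end at (285,410). I'll check its tilt with a darker colour threshold.

```bash
sed -i 's/(V>70)/(V>30)/;s/S>150/S>120/' h.py; python3 tag.py w3 green
```

```text
[549.8  91.4  40.8] [-7.9 -0.5  4.1]
[254. 227.] [229, 220, 51, 15, 684] tool mean [ -0.4 -19.9 -18.9] n [-0.001  0.996 -0.089] long [0.63 0.07 0.78] rng [22.  3. 24.]
[254. 264.] [226, 245, 57, 40, 2255] tool mean [ -0.5  -9.4 -35.1] n [-0.002 -0.079 -0.997] long [ 1. -0. -0.] rng [25. 20.  5.]
```

Request:
arm_command:
  rows:
    - [1, [0, 0.15, 0], 0]
    - [1, [0, 0.1, 0], 0]
    - [1, [0, 0, 0], 0]

```text
time_s: 9.15
tool_pos: [555.3, 92.8, 40.7]
tool_rot: [[-0.234, 0.972, -0.006], [0.972, 0.234, -0.001], [0.001, -0.006, -1.0]]
contact_force: [-10.0, -1.8, 6.6]
opening: 0.342
```

```bash
python3 tag.py w3 green
```

```text
[555.3  92.8  40.7] [-10.   -1.8   6.6]
[254. 227.] [229, 217, 51, 21, 972] tool mean [ -0.4 -21.1 -21.1] n [ 0.002 -1.    -0.004] long [ 0.05  0.   -1.  ] rng [22.  2. 25.]
[253. 265.] [225, 248, 59, 38, 2027] tool mean [ -0.9  -9.6 -36.2] n [ 0.    -0.012  1.   ] long [ 0.99 -0.14 -0.  ] rng [25. 19.  4.]
```

It is upright now, within about 1°. Its +x face works out at carrier x≈-40, which agrees with the carrier position. I'll grip harder, lift and move over the pass nest.

Request:
arm_command:
  rows:
    - [1, [0, 0, 0], 0]
    - [1, [0, -0.1, -0.6], 0]
    - [1, [0, 0, -0.7], 0]
    - [1, [0, 0, -0.5], 0]
    - [1, [0.25, 0.5, 0], 0]
    - [1, [0.3, 0.7, 0], 0]
    - [1, [0, 0.7, 0], 0]
    - [1, [0, 0.24, 0], 0]
  force: 70

```text
time_s: 10.0
tool_pos: [607.2, 118.7, 86.8]
tool_rot: [[-0.233, 0.972, 0.004], [0.972, 0.233, 0.0], [-0.001, 0.004, -1.0]]
contact_force: [-0.6, -0.2, -1.7]
opening: 0.342
```

Request:
arm_command:
  rows:
    - [1, [0, 0, 0.3], 0]
    - [1, [0, 0, 0.3], 0]
    - [1, [0, 0, 0.3], 0]
    - [1, [0, 0, 0], 0]

```text
time_s: 10.4
tool_pos: [602.7, 117.9, 60.7]
tool_rot: [[-0.232, 0.973, -0.004], [0.973, 0.232, -0.0], [0.001, -0.004, -1.0]]
contact_force: [-0.5, -0.1, -1.3]
opening: 0.343
```

```bash
python3 tag.py w4 green
```

```text
[602.7 117.9  60.7] [-0.5 -0.1 -1.3]
[254. 177.] [214, 155, 86, 77, 1876] tool mean [ -0.2 -33.3  29.3] n [ 0.003 -0.004 -1.   ] long [-0.98 -0.21 -0.  ] rng [54. 50.  5.]
[254. 227.] [229, 217, 51, 21, 955] tool mean [ -0.4 -21.  -20.8] n [-0.003  1.     0.001] long [ 0.04 -0.    1.  ] rng [23.  2. 25.]
[254. 266.] [225, 247, 59, 39, 2153] tool mean [ -0.5  -9.  -36.1] n [ 0.     0.012 -1.   ] long [1.   0.01 0.  ] rng [25. 20.  4.]
```

View pics/w4.png

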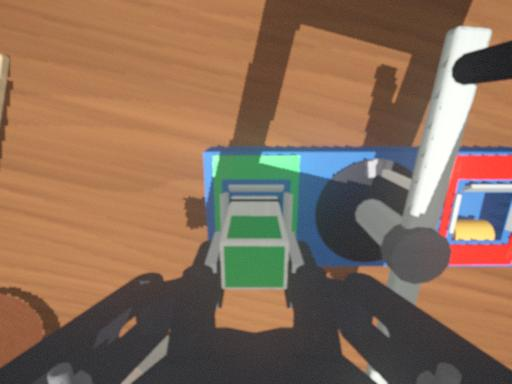

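The wrist view shows green centred over the green frame, with the frame at columns 214–300 and the tag at 225–288. The red nest pad is at (472,232). Now I push down.

Request:
arm_command:
  rows:
    - [1, [0, -0.05, 0.2], 0]
    - [1, [0, 0, 0.1], 0]
    - [1, [0, 0, 0.1], 0]
    - [1, [0, 0, 0], 0]

```text
time_s: 10.85
tool_pos: [602.4, 117.6, 52.6]
tool_rot: [[-0.233, 0.973, -0.002], [0.973, 0.233, -0.0], [-0.0, -0.002, -1.0]]
contact_force: [-3.0, -2.0, 2.8]
opening: 0.343
```

Request:
arm_command:
  rows:
    - [1, [0, 0, 0.15], 0]
    - [1, [0, 0, 0.15], 0]
    - [1, [0, 0, 0], 0]

```text
time_s: 11.15
tool_pos: [602.2, 117.8, 43.9]
tool_rot: [[-0.233, 0.973, -0.003], [0.973, 0.233, -0.0], [0.0, -0.003, -1.0]]
contact_force: [-3.6, -1.5, -2.7]
opening: 0.341
```

```bash
python3 tag.py w4 green
```

```text
[602.2 117.8  43.9] [-3.6 -1.5 -2.7]
[255. 182.] [210, 161, 94, 79, 2496] tool mean [  0.  -34.3  12.5] n [ 0.002 -0.001 -1.   ] long [0.99 0.17 0.  ] rng [54. 49.  5.]
[254. 227.] [229, 217, 51, 21, 954] tool mean [ -0.5 -21.  -20.8] n [-0.    -1.    -0.004] long [-0.03 -0.    1.  ] rng [23.  1. 24.]
[254. 266.] [225, 248, 59, 38, 2148] tool mean [ -0.5  -9.  -36.1] n [ 0.004 -0.015  1.   ] long [ 1.   -0.01 -0.  ] rng [25. 19.  4.]
```

Request:
arm_command:
  rows:
    - [1, [0, 0, 0.12], 0]
    - [1, [0, 0, 0], 0]
    - [0.47, [0, 0, 0], 0]
    - [0.47, [0, 0, 0], 0]
    - [0.47, [0, 0, 0], 0]
    - [0.47, [0, 0, -1], 0]
    - [0.47, [0, 0, -1], 0]

```text
time_s: 11.9
tool_pos: [603.3, 117.9, 92.1]
tool_rot: [[-0.233, 0.973, -0.001], [0.973, 0.233, 0.0], [0.0, -0.001, -1.0]]
contact_force: [1.0, 0.5, 0.5]
opening: 0.531
```

Request:
arm_command:
  rows:
    - [1, [0, -0.36, 0], 0]
    - [1, [0, 0, 0], 0]
    - [1, [0, 0, 0], 0]
    - [1, [0, 0, 0], 0]
    - [1, [0, 0, 0.3], 0]
    - [1, [0, 0, 0.1], 0]
    - [1, [0, 0, 0.1], 0]
    - [1, [0, 0, 0], 0]

```text
time_s: 12.7
tool_pos: [594.2, 115.7, 78.7]
tool_rot: [[-0.233, 0.973, -0.001], [0.973, 0.233, -0.0], [0.0, -0.001, -1.0]]
contact_force: [-0.1, 1.5, -0.2]
opening: -0.0
```

Request:
arm_command:
  rows:
    - [1, [0, 0, 0.1], 0]
    - [1, [0, 0, 0.1], 0]
    - [1, [0, 0, 0], 0]

```text
time_s: 13.0
tool_pos: [594.6, 115.7, 74.6]
tool_rot: [[-0.233, 0.973, -0.0], [0.973, 0.233, -0.0], [-0.0, -0.0, -1.0]]
contact_force: [-0.5, -0.8, -0.0]
opening: 0.0
```

Request:
arm_command:
  rows:
    - [1, [0, 0, 0.1], 0]
    - [1, [0, 0, 0.04], 0]
    - [1, [0, 0, 0], 0]

```text
time_s: 13.3
tool_pos: [596.1, 115.8, 74.5]
tool_rot: [[-0.233, 0.973, 0.005], [0.973, 0.233, 0.0], [-0.001, 0.004, -1.0]]
contact_force: [-4.1, 0.3, 19.2]
opening: 0.003
```

Green is home: the shut fingers stop solid at z=74.5 under 19 N. Next I go back for red, with a quick check of the rack end board height.

Request:
arm_command:
  rows:
    - [1, [0, 0, -0.6], 0]
    - [1, [0, 0, -1], 0]
    - [1, [0, 0, -1], 0]
    - [0.8, [0, 0, -1], 0]
    - [0.5, [0, 0, -1], 0]
    - [0.35, [0, 0, -1], 1]
    - [0.35, [0, 0, 0], 1]
    - [0.35, [0, 0, 0], 0.78]

```text
time_s: 14.1
tool_pos: [595.2, 115.8, 212.3]
tool_rot: [[0.158, 0.987, 0.003], [0.987, -0.158, 0.0], [0.0, 0.003, -1.0]]
contact_force: [0.9, 0.0, -0.3]
opening: 0.652
```

```bash
python3 tag.py w5 green
```

```text
[595.2 115.8 212.3] [ 0.9  0.  -0.3]
[260. 165.] [232, 136, 54, 68, 681] tool mean [  6.5 -11.3 180.8] n [-0.002 -0.001  1.   ] long [-0.36 -0.93 -0.  ] rng [63. 80.  4.]
```

Request:
arm_command:
  rows:
    - [0.35, [-0.96, -0.03, 0], 0]
    - [0.35, [-0.96, -0.03, 0], 0]
    - [0.35, [-0.96, -0.03, 0], 0]
    - [0.35, [-0.96, -0.03, 0], 0]
    - [0.35, [-0.96, -0.03, 0], 0]
    - [0.35, [-0.96, -0.03, 0], 0]
    - [0.35, [-0.96, -0.03, 0], 0]
    - [0.35, [-0.96, -0.03, 0], 0]

```text
time_s: 14.95
tool_pos: [559.0, -74.0, 210.8]
tool_rot: [[0.15, 0.989, -0.0], [0.989, -0.15, 0.0], [0.0, -0.0, -1.0]]
contact_force: [0.8, 0.6, -0.9]
opening: 0.649
```

Request:
arm_command:
  rows:
    - [0.35, [-0.96, -0.03, 0], 0]
    - [0.35, [-0.96, -0.03, 0], 0]
    - [0.35, [-0.96, -0.03, 0], 0]
    - [0.35, [-0.96, -0.03, 0], 0]
    - [0.35, [-0.96, -0.03, 0], 0]
    - [0.35, [-0.96, -0.03, 0], 0]
    - [0.35, [-0.96, -0.03, 0], 0]
    - [0.35, [0, 0, 0], 0]

```text
time_s: 15.75
tool_pos: [527.9, -241.1, 210.6]
tool_rot: [[0.154, 0.988, -0.0], [0.988, -0.154, -0.001], [-0.001, -0.0, -1.0]]
contact_force: [-0.2, 0.2, -0.4]
opening: 0.65
```

```bash
python3 - <<'E'
from h import *
o,im,P,m,E=look("wrist","w6");R=np.asarray(o["tool_rot"]);tp=np.asarray(o["tool_pos"])
print(tp.round(1),np.degrees(np.arctan2(R[1,0],R[0,0])).round(2))
b=masks(im)["red"].astype(np.uint8);n,l,s,c=cv2.connectedComponentsWithStats(b)
for i in range(1,n):
    if s[i,4]>80:
        q=P[l==i];q=q[~np.isnan(q[:,0])];print(c[i].round(0),s[i].tolist(),q.mean(0).round(1),np.linalg.svd(q-q.mean(0),full_matrices=False)[2][2].round(2))
a=np.radians(-8.9);x=np.array([np.cos(a),np.sin(a)]);y=np.array([-x[1],x[0]])
D=P[...,:2]-np.array([566.4,-191.3]);rx=D@x;ry=D@y
for yy in range(-126,-56,4):
    row=[]
    for xx in range(-46,56,10):
        k=(abs(rx-xx)<5)&(abs(ry-yy)<2);row.append(int(np.nanmax(P[...,2][k])) if k.any() else -9)
    print(yy,row)
E
```

```text
[ 527.9 -241.1  210.6] 81.17
[231. 205.] [221, 203, 22, 6, 122] [ 545.1 -268.    79.7] [ 0.81 -0.13  0.57]
-126 [1, 1, 1, -9, 0, -9, 0, 1, -9, 1, 1]
-122 [297, 296, 0, -9, -9, -9, -9, -9, -9, -9, 0]
-118 [302, 300, 272, 43, 43, 43, 43, 43, 42, -9, 7]
-114 [303, 301, 278, 43, 43, 43, 43, 43, 43, 9, 6]
-110 [303, 301, 293, 40, 42, 40, 41, 43, 41, 9, 7]
-106 [303, 299, 293, 285, 22, 22, 22, 8, 9, 8, 7]
-102 [274, 274, 274, 273, 21, 43, 49, 50, -9, 9, 6]
-98 [263, 270, 269, -9, -9, 46, 53, 52, 39, 9, 7]
-94 [272, 268, 268, 91, 78, 66, 56, 50, 38, 8, 1]
-90 [282, 252, 89, 91, 81, 67, 56, 50, 39, 9, 1]
-86 [291, 302, 253, 91, 81, 67, 56, 52, 38, 9, 6]
-82 [303, 302, 252, 250, 82, 63, 56, 49, 38, 8, 7]
-78 [310, 83, 90, 90, 81, 63, 57, 50, 39, 9, 7]
-74 [310, 83, 91, 91, 81, 63, 56, 52, 39, 9, 6]
-70 [310, 293, 89, 91, 81, 63, 56, 50, 38, 9, 7]
-66 [309, 302, 89, 90, 82, 66, 56, 52, 39, 8, 7]
-62 [309, 302, 54, 54, 39, 45, 57, 52, 38, 9, 7]
-58 [303, 302, 9, 31, 38, 45, 53, 51, 38, 9, 0]
```

Request:
arm_command:
  rows:
    - [0.35, [-0.5, 0.2, 0.5], 0]
    - [0.35, [-0.47, 0.17, 1], 0]
    - [0.35, [0, 0, 1], 0]
    - [0.35, [0, 0, 1], 0]
    - [0.35, [0, 0, 1], 0]
    - [0.35, [0, 0, 0.9], 0]
    - [0.35, [0, 0, 0.5], 0]
    - [0.35, [0, 0, 0.2], 0]
  force: 40

```text
time_s: 16.6
tool_pos: [533.3, -262.7, 56.5]
tool_rot: [[0.152, 0.988, -0.002], [0.988, -0.152, 0.002], [0.002, -0.003, -1.0]]
contact_force: [0.2, 0.3, -0.3]
opening: 0.651
```

Request:
arm_command:
  rows:
    - [0.35, [0, 0, 0], 0]
    - [1, [0, 0, 0], 0]
    - [1, [0, 0, 0], 0]
    - [1, [0, 0, 0], 0]
    - [1, [0, 0, 0], 0]
    - [1, [0, 0, 0], 0]

```text
time_s: 17.2
tool_pos: [534.8, -264.4, 59.9]
tool_rot: [[0.153, 0.988, 0.002], [0.988, -0.153, -0.002], [-0.001, 0.002, -1.0]]
contact_force: [0.5, 0.0, 6.6]
opening: 0.343
```

```bash
python3 tag.py w7 red
```

```text
[ 534.8 -264.4   59.9] [0.5 0.  6.6]
[254. 255.] [227, 234, 55, 42, 2206] tool mean [ -0.5  -8.2 -25. ] n [ 0.019 -0.573 -0.819] long [1.   0.03 0.  ] rng [25. 17. 14.]
[ 96. 315.] [70, 292, 47, 39, 547] tool mean [-50.2 -12.  -69.4] n [ 0.031  0.999 -0.014] long [-0.17 -0.01 -0.99] rng [12.  3. 19.]
```

Request:
arm_command:
  rows:
    - [1, [0, -0.29, -0.41], 0]
    - [1, [0, -0.29, -0.41], 0]
    - [1, [0, -0.57, -0.82], 0]
    - [1, [0, -0.57, -0.82], 0]
    - [1, [0, 0, -1], 0]
    - [1, [0, 0, -1], 0]
    - [1, [0, 0, -1], 0]

```text
time_s: 17.95
tool_pos: [490.2, -256.5, 195.8]
tool_rot: [[0.153, 0.988, -0.002], [0.988, -0.153, 0.001], [0.001, -0.002, -1.0]]
contact_force: [-0.2, 0.3, -1.7]
opening: 0.343
```

Request:
arm_command:
  rows:
    - [1, [0, 0, 0], -1]
    - [1, [0, 0, 0], -1]
    - [1, [0, 0, 0], -0.82]
    - [1, [0.95, 0.14, 0], 0]
    - [1, [0.95, 0.14, 0], 0]
    - [1, [0.95, 0.14, 0], 0]
    - [1, [0.95, 0.14, 0], 0]
    - [1, [0.95, 0.14, 0], 0]

```text
time_s: 18.75
tool_pos: [478.8, -136.3, 194.8]
tool_rot: [[-0.238, 0.971, -0.002], [0.971, 0.238, 0.001], [0.001, -0.002, -1.0]]
contact_force: [0.0, 0.2, -1.4]
opening: 0.343
```

Request:
arm_command:
  rows:
    - [1, [0.95, 0.14, 0], 0]
    - [1, [0.95, 0.14, 0], 0]
    - [1, [0.95, 0.14, 0], 0]
    - [1, [0.95, 0.14, 0], 0]
    - [1, [0.95, 0.14, 0], 0]
    - [1, [0.95, 0.14, 0], 0]
    - [1, [0.95, 0.14, 0], 0]
    - [1, [0.95, 0.14, 0], 0]

```text
time_s: 19.55
tool_pos: [460.7, 54.5, 194.8]
tool_rot: [[-0.238, 0.971, -0.002], [0.971, 0.238, -0.0], [0.0, -0.002, -1.0]]
contact_force: [1.0, 0.0, -1.4]
opening: 0.346
```

Request:
arm_command:
  rows:
    - [1, [0.95, 0.14, 0], 0]
    - [1, [0.95, 0.14, 0], 0]
    - [1, [0.95, 0.14, 0], 0]
    - [1, [0.95, 0.14, 0], 0]
    - [1, [0.95, 0.14, 0], 0]
    - [1, [0.95, 0.14, 0], 0]
    - [1, [0.95, 0.14, 0], 0]
    - [1, [0.2, 0, 0], 0]

```text
time_s: 20.35
tool_pos: [443.7, 227.2, 194.8]
tool_rot: [[-0.24, 0.971, -0.002], [0.971, 0.24, 0.0], [0.001, -0.002, -1.0]]
contact_force: [1.2, -0.1, -1.5]
opening: 0.344
```

Request:
arm_command:
  rows:
    - [1, [0.65, 0.3, 0.5], 0]
    - [1, [0, 0.4, 1], 0]
    - [1, [0, 0.17, 1], 0]
    - [1, [0, 0, 1], 0]
    - [1, [0, 0, 1], 0]
    - [1, [0, 0, 1], 0]
    - [1, [0, 0, 0.45], 0]
    - [1, [0, 0, 0.15], 0]

```text
time_s: 21.15
tool_pos: [461.3, 245.8, 41.4]
tool_rot: [[-0.238, 0.971, -0.003], [0.971, 0.238, -0.001], [-0.0, -0.003, -1.0]]
contact_force: [0.3, -0.5, -2.1]
opening: 0.344
```

Request:
arm_command:
  rows:
    - [1, [0, 0.2, 0], 0]
    - [1, [0, 0.2, 0], 0]
    - [1, [0, 0.2, 0], 0]
    - [1, [0, 0.2, 0], 0]
    - [1, [0, 0.2, 0], 0]
    - [1, [0, 0.2, 0], 0]
  force: 30

```text
time_s: 21.75
tool_pos: [483.3, 251.6, 41.6]
tool_rot: [[-0.239, 0.971, -0.017], [0.971, 0.239, -0.006], [-0.001, -0.018, -1.0]]
contact_force: [-20.9, -7.5, 16.4]
opening: 0.343
```

Request:
arm_command:
  rows:
    - [1, [0, 0.2, 0], 0]
    - [1, [0, 0.2, 0], 0]
    - [1, [0, 0.1, 0], 0]

```text
time_s: 22.05
tool_pos: [498.8, 255.9, 42.1]
tool_rot: [[-0.239, 0.971, -0.01], [0.971, 0.239, -0.003], [-0.0, -0.011, -1.0]]
contact_force: [-12.5, -2.5, 6.7]
opening: 0.345
```

```bash
python3 tag.py w8 red
```

```text
[498.8 255.9  42.1] [-12.5  -2.5   6.7]
[254. 254.] [226, 233, 56, 43, 2370] tool mean [ -0.5 -11.1 -29.1] n [-0.002 -0.304 -0.953] long [ 1. -0. -0.] rng [25. 20.  9.]
[260. 290.] [224, 280, 62, 49, 855] tool mean [ 3.5 35.3  8.9] n [ 0.258 -0.612  0.748] long [0.83 0.53 0.15] rng [39. 75. 85.]
```

Request:
arm_command:
  rows:
    - [1, [0, 0.2, 0], 0]
    - [1, [0, 0.2, 0], 0]
    - [1, [0, 0.1, 0], 0]
    - [1, [0, 0, 0], 0]

```text
time_s: 22.5
tool_pos: [512.8, 259.5, 42.4]
tool_rot: [[-0.238, 0.971, -0.007], [0.971, 0.238, -0.001], [0.0, -0.007, -1.0]]
contact_force: [-8.1, -1.1, 4.3]
opening: 0.339
```

```bash
python3 tag.py w8 red
```

```text
[512.8 259.5  42.4] [-8.1 -1.1  4.3]
[254. 220.] [229, 213, 51, 15, 714] tool mean [ -0.5 -22.5 -16.3] n [-0.003  0.997 -0.08 ] long [0.13 0.08 0.99] rng [23.  3. 25.]
[254. 257.] [225, 236, 58, 42, 2339] tool mean [ -0.6 -11.4 -32.2] n [-0.002 -0.075 -0.997] long [ 1.    0.01 -0.  ] rng [25. 21.  5.]
```

Only 4° of tilt remains.

Request:
arm_command:
  rows:
    - [1, [0, 0.15, 0], 0]
    - [1, [0, 0.1, 0], 0]
    - [1, [0, 0, 0], 0]

```text
time_s: 22.85
tool_pos: [517.2, 260.6, 42.2]
tool_rot: [[-0.239, 0.971, -0.01], [0.971, 0.239, -0.002], [0.0, -0.01, -1.0]]
contact_force: [-12.4, -3.4, 6.8]
opening: 0.349
```

```bash
python3 tag.py w8 red
```

```text
[517.2 260.6  42.2] [-12.4  -3.4   6.8]
[254. 220.] [228, 210, 53, 20, 954] tool mean [ -0.5 -23.5 -18.1] n [-0.007  1.    -0.008] long [-0.07  0.01  1.  ] rng [23.  2. 27.]
[254. 257.] [225, 238, 59, 40, 2291] tool mean [ -0.5 -11.6 -33.2] n [-0.001  0.004  1.   ] long [ 1.   -0.01  0.  ] rng [25. 21.  4.]
[263. 319.] [215, 282, 71, 52, 557] tool mean [ 5.1 44.8 -4.9] n [ 0.473  0.649 -0.596] long [-0.04 -0.66 -0.75] rng [45. 80. 87.]
```

Request:
arm_command:
  rows:
    - [1, [0, 0, 0], 0]
    - [1, [0, -0.1, -0.6], 0]
    - [1, [0, 0, -0.7], 0]
    - [1, [0, 0, -0.5], 0]
    - [1, [-0.15, 0.5, 0], 0]
    - [1, [-0.18, 0.7, 0], 0]
    - [1, [0, 0.7, 0], 0]
    - [1, [0, 0.2, 0], 0]
  force: 70

```text
time_s: 23.7
tool_pos: [575.4, 265.2, 87.6]
tool_rot: [[-0.237, 0.971, 0.003], [0.971, 0.237, 0.001], [-0.0, 0.003, -1.0]]
contact_force: [-0.5, -0.4, -1.3]
opening: 0.338
```

Request:
arm_command:
  rows:
    - [1, [0, 0, 0.3], 0]
    - [1, [0, 0, 0.3], 0]
    - [1, [0, 0, 0.3], 0]
    - [1, [0, 0, 0], 0]

```text
time_s: 24.1
tool_pos: [570.5, 264.8, 63.1]
tool_rot: [[-0.238, 0.971, -0.004], [0.971, 0.238, -0.001], [-0.0, -0.004, -1.0]]
contact_force: [-0.4, -0.3, -1.7]
opening: 0.344
```

```bash
python3 tag.py w9 red
```

```text
[570.5 264.8  63.1] [-0.4 -0.3 -1.7]
[257. 170.] [214, 150, 85, 83, 2471] tool mean [  1.3 -36.9  31.8] n [ 0.001 -0.003 -1.   ] long [1.   0.05 0.  ] rng [53. 56.  5.]
[254. 220.] [229, 210, 52, 20, 888] tool mean [ -0.3 -23.4 -18. ] n [-0.005  1.    -0.014] long [-0.29  0.01  0.96] rng [23.  2. 27.]
[254. 257.] [225, 238, 59, 40, 2287] tool mean [ -0.5 -11.5 -33. ] n [ 0.    -0.007 -1.   ] long [ 1.   -0.01  0.  ] rng [25. 20.  4.]
```

View pics/w9.png

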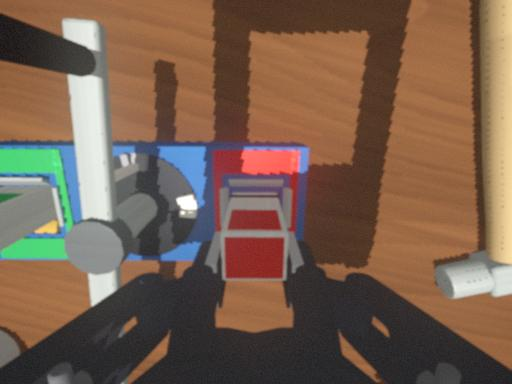

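The wrist view shows red centred over the red frame, with the lips at columns 221–291 and the tag at 225–288. Now I push down.

Request:
arm_command:
  rows:
    - [1, [0.03, -0.08, 0.2], 0]
    - [1, [0, 0, 0.1], 0]
    - [1, [0, 0, 0.1], 0]
    - [1, [0, 0, 0], 0]

```text
time_s: 24.55
tool_pos: [569.3, 265.4, 55.7]
tool_rot: [[-0.238, 0.971, -0.001], [0.971, 0.238, -0.0], [0.0, -0.001, -1.0]]
contact_force: [-3.9, -1.5, 3.9]
opening: 0.34
```

Request:
arm_command:
  rows:
    - [1, [0, 0, 0.15], 0]
    - [1, [0, 0, 0.15], 0]
    - [1, [0, 0, 0], 0]

```text
time_s: 24.85
tool_pos: [568.9, 265.2, 46.2]
tool_rot: [[-0.238, 0.971, -0.003], [0.971, 0.238, -0.001], [0.0, -0.003, -1.0]]
contact_force: [-4.1, -1.2, -2.7]
opening: 0.338
```

Request:
arm_command:
  rows:
    - [1, [0, 0, 0.1], 0]
    - [1, [0, 0, 0], 0]

```text
time_s: 25.05
tool_pos: [569.6, 265.3, 44.2]
tool_rot: [[-0.238, 0.971, -0.002], [0.971, 0.238, -0.0], [0.0, -0.002, -1.0]]
contact_force: [-4.2, -1.2, -2.3]
opening: 0.337
```

```bash
python3 tag.py w9 red
```

```text
[569.6 265.3  44.2] [-4.2 -1.2 -2.3]
[256. 176.] [208, 156, 95, 84, 2938] tool mean [  0.4 -37.4  12.8] n [ 0.001 -0.002 -1.   ] long [1.   0.03 0.  ] rng [54. 51.  5.]
[254. 220.] [229, 210, 52, 20, 935] tool mean [ -0.4 -23.4 -17.9] n [-0.004  1.    -0.013] long [-0.21  0.01  0.98] rng [23.  1. 27.]
[254. 257.] [225, 238, 59, 40, 2291] tool mean [ -0.5 -11.6 -33. ] n [-0.002 -0.006 -1.   ] long [ 1.   -0.01 -0.  ] rng [25. 21.  4.]
```

Request:
arm_command:
  rows:
    - [0.47, [0, 0, 0], 0]
    - [0.47, [0, 0, 0], 0]
    - [0.47, [0, 0, 0], 0]
    - [0.47, [0, 0, -1], 0]
    - [0.47, [0, 0, -1], 0]
    - [1, [0, -0.46, 0], 0]
    - [1, [0, 0, 0], 0]
    - [1, [0, 0, 0], 0]

```text
time_s: 25.9
tool_pos: [559.4, 262.7, 95.2]
tool_rot: [[-0.238, 0.971, 0.001], [0.971, 0.238, 0.0], [0.0, 0.001, -1.0]]
contact_force: [-0.3, 0.2, -0.1]
opening: 0.025
```

Request:
arm_command:
  rows:
    - [1, [0, 0, 0], 0]
    - [1, [0, 0, 0.3], 0]
    - [1, [0, 0, 0.2], 0]
    - [1, [0, 0, 0.15], 0]
    - [1, [0, 0, 0.1], 0]
    - [1, [0, 0, 0], 0]

```text
time_s: 26.5
tool_pos: [558.9, 262.6, 75.7]
tool_rot: [[-0.238, 0.971, -0.001], [0.971, 0.238, -0.0], [-0.0, -0.001, -1.0]]
contact_force: [0.1, -0.2, 0.8]
opening: 0.002
```

Request:
arm_command:
  rows:
    - [1, [0, 0, 0.1], 0]
    - [1, [0, 0, 0.1], 0]
    - [1, [0, 0, 0], 0]

```text
time_s: 26.8
tool_pos: [560.5, 263.1, 74.4]
tool_rot: [[-0.238, 0.971, 0.004], [0.971, 0.238, 0.001], [-0.0, 0.004, -1.0]]
contact_force: [-4.1, -0.5, 15.2]
opening: 0.002
```

Red is home: solid stop at z=74.4 under 15 N. Next I rise and locate the knob.

Request:
arm_command:
  rows:
    - [1, [0, 0, -0.6], 0]
    - [1, [0, 0, -1], 0]
    - [1, [0, 0, -1], 0]
    - [0.8, [0, 0, -1], 0]
    - [0.5, [0, 0, -1], 0]
    - [0.4, [-0.75, -0.8, -0.4], 0]
    - [0.4, [-0.75, -0.8, 0], 0]
    - [0.4, [-0.75, -0.8, 0], 0]
  force: 40

```text
time_s: 27.6
tool_pos: [514.0, 193.2, 196.9]
tool_rot: [[-0.239, 0.971, 0.002], [0.971, 0.239, 0.0], [-0.0, 0.002, -1.0]]
contact_force: [0.5, -0.3, -1.1]
opening: 0.598
```

```bash
python3 - <<'E'
from h import *
o,im,P,m,E=look("wrist","w10");print(o["tool_pos"].round(1))
a=np.radians(13.7);x=np.array([np.cos(a),np.sin(a)]);y=np.array([-x[1],x[0]])
D=P[...,:2]-np.array([576.2,188.8]);cx=D@x;cy=D@y;z=P[...,2]
b=(z>116)&(z<138)&(abs(cx+75)<40)&(abs(cy)<40);print("knob top",b.sum(),np.nanmedian(cx[b]).round(1),np.nanmedian(cy[b]).round(1),np.nanmedian(P[b],0).round(1))
b=(z>82)&(z<90)&(abs(cx)<110)&(abs(cy)<30);q=np.stack([cx[b],cy[b]],1).astype(np.float32);print("bar",b.sum(),cv2.minAreaRect(q))
for s in(75,-75):
    b=(z>60)&(z<82)&(abs(cx)<25)&(abs(cy-s)<25);print("cass",s,b.sum(),np.nanmedian(z[b]).round(1),np.nanmean(cx[b]).round(1),np.nanmean(cy[b]).round(1))
E
```

```text
[514.  193.2 196.9]
knob top 217 -80.9 6.9 [495.9 176.1 129.5]
bar 2068 ((0.0576324462890625, 0.28138160705566406), (26.972225189208984, 189.6502227783203), 87.87622833251953)
cass 75 430 73.3 -7.1 71.3
cass -75 792 74.5 -3.6 -75.0
```

View pics/w10.png

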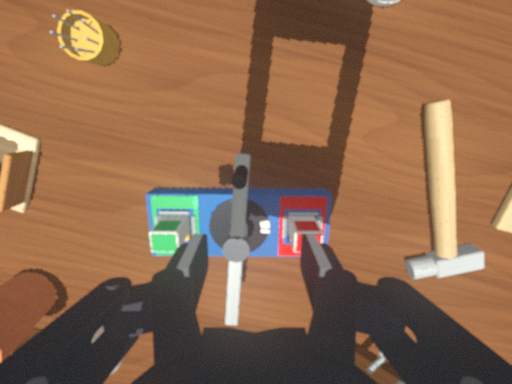

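The wrist view shows both cassettes seated, green at (170,235) and red at (303,230), with tops measured at z≈74. The knob is at (240,178), angle about 0.085 rad. Now I pinch it.

Request:
arm_command:
  rows:
    - [0.5, [-0.48, -0.84, 0], 0]
    - [0.5, [0, 0, 0.3], 0]
    - [0.5, [0, 0, 0.9], 0]
    - [0.5, [0, 0, 1], 0]
    - [0.5, [0, 0, 1], 0]
    - [0.5, [0, 0, 0.7], 0]
    - [0.5, [0, 0, 0.14], 0]
    - [0.5, [0, 0, 0], 0]

```text
time_s: 28.45
tool_pos: [496.7, 177.4, 94.7]
tool_rot: [[-0.238, 0.971, -0.001], [0.971, 0.238, -0.0], [0.0, -0.001, -1.0]]
contact_force: [0.4, 0.1, 0.2]
opening: 0.499
```

Request:
arm_command:
  rows:
    - [1, [0, 0, 0], 0]
    - [1, [0, 0, 0], 0]
    - [1, [0, 0, 0], 0]
    - [1, [0, 0, 0], 0]
    - [1, [0, 0, 0], 0]

```text
time_s: 28.95
tool_pos: [497.6, 177.3, 96.4]
tool_rot: [[-0.238, 0.971, 0.002], [0.971, 0.238, 0.0], [-0.0, 0.003, -1.0]]
contact_force: [0.0, 0.9, 5.8]
opening: 0.128
```

Request:
arm_command:
  rows:
    - [1, [0.376, 0.056, 0], 0]
    - [1, [0.368, 0.096, 0], 0]
    - [1, [0.352, 0.14, 0], 0]
    - [1, [0.336, 0.184, 0], 0]
    - [1, [0.308, 0.216, 0], 0]
    - [1, [0.284, 0.256, 0], 0]

```text
time_s: 29.55
tool_pos: [507.8, 231.7, 96.2]
tool_rot: [[-0.238, 0.971, 0.001], [0.971, 0.238, -0.001], [-0.001, 0.0, -1.0]]
contact_force: [-0.3, -4.5, 4.7]
opening: 0.123
```

Request:
arm_command:
  rows:
    - [1, [0.248, 0.288, 0], 0]
    - [1, [0.216, 0.312, 0], 0]
    - [1, [0.176, 0.336, 0], 0]
    - [1, [0.132, 0.356, 0], 0]
    - [1, [0.096, 0.368, 0], 0]
    - [1, [0.048, 0.372, 0], 0]
    - [1, [0, 0, 0], 0]

```text
time_s: 30.25
tool_pos: [553.0, 266.3, 96.0]
tool_rot: [[-0.238, 0.971, 0.002], [0.971, 0.238, 0.0], [-0.0, 0.002, -1.0]]
contact_force: [1.5, -0.4, 4.5]
opening: 0.128
```

```bash
cat > knob.py <<'E'
from h import *
o,im,P,m,E=look("top","t11");print(o["tool_pos"].round(1),o["opening"])
a=np.radians(13.7);x=np.array([np.cos(a),np.sin(a)]);y=np.array([-x[1],x[0]])
D=o["tool_pos"][:2]-np.array([576.2,188.8]);cx=D@x;cy=D@y;print(cx,cy,np.arctan2(cy,-cx))
for n in("top","wrist"):
    o,im,P,m,E=look(n,n+"11");D=P[...,:2]-np.array([576.2,188.8]);cx=D@x;cy=D@y;z=P[...,2]
    b=(z>80)&(z<90)&(abs(cx)<40)&(cy<-15)&(cy>-100)
    q=np.stack([cx[b],cy[b]],1)
    if b.sum()>10:print(n,"bar",b.sum(),np.median(q,0).round(1),"angle",np.arctan2(*-q.mean(0)[::-1]*[1,-1])if 0 else np.arctan2(-q[:,1].mean(),q[:,0].mean()).round(3),"fit",np.polyfit(q[:,1],q[:,0],1).round(3))
    b=(z>118)&(z<138)&(abs(cx)<25)&(abs(cy-80)<25);print("knob",b.sum(),np.nanmedian(cx[b]),np.nanmedian(cy[b]))
    for s in(75,-75):
        b=(z>60)&(z<77)&(abs(cx)<25)&(abs(cy-s)<25);print("cass",s,b.sum(),np.nanmedian(z[b]).round(1),np.nanmean(cx[b]).round(1),np.nanmean(cy[b]).round(1))
E
python3 knob.py
```

```text
[553.  266.3  96. ] 0.12769254426585977
-4.180721813417688 80.82942299851466 1.5191196046387598
top bar 144 [  4. -55.] angle 1.498 fit [-0.087 -0.751]
knob 2 -12.424826955226738 58.80390226130271
cass 75 6 66.9 -13.5 67.3
cass -75 47 73.6 -7.2 -77.6
wrist bar 2259 [  2.7 -45.1] angle 1.505 fit [-0.096 -1.357]
knob 2127 -11.75115675158812 80.345031697851
cass 75 470 69.7 -12.5 74.2
cass -75 1425 73.3 -6.6 -69.0
```

Request:
arm_command:
  rows:
    - [0.5, [0, 0, 0], 0]
    - [0.5, [0, 0, 0], 0]
    - [0.5, [0, 0, 0], 0]
    - [0.5, [0, 0, -0.6], 0]
    - [0.5, [0, 0, -1], 0]
    - [0.5, [0, 0, -1], 0]
    - [0.5, [0, 0, -1], 0]
    - [0.5, [0, 0, -1], 0]

```text
time_s: 31.2
tool_pos: [550.9, 266.2, 210.8]
tool_rot: [[-0.238, 0.971, -0.001], [0.971, 0.238, -0.0], [0.0, -0.001, -1.0]]
contact_force: [-0.4, 0.1, -0.8]
opening: 0.501
```

Request:
arm_command:
  rows:
    - [0.5, [-0.9, -0.8, 0], 0]
    - [0.5, [-0.9, -0.8, 0], 0]
    - [0.5, [-0.9, -0.8, 0], 0]
    - [0.5, [0, 0, 0], 0]

```text
time_s: 31.6
tool_pos: [507.2, 184.1, 210.0]
tool_rot: [[-0.236, 0.972, -0.002], [0.972, 0.236, -0.001], [-0.001, -0.003, -1.0]]
contact_force: [0.6, 0.2, -0.2]
opening: 0.501
```

```bash
python3 knob.py
```

```text
[507.2 184.1 210. ] 0.5013383415558985
-68.10958162782222 11.78511193158966 0.1713351503547228
top bar 139 [  4.3 -54.9] angle 1.496 fit [-0.09  -0.815]
knob 0 nan nan
cass 75 0 nan nan nan
cass -75 48 73.6 -7.2 -77.4
wrist bar 544 [  4.  -72.1] angle 1.499 fit [-0.092 -1.246]
knob 63 -11.31002571181763 82.2162106744042
cass 75 170 69.0 -12.4 74.3
cass -75 545 74.3 -6.8 -74.8
  return np.nanmean(a, axis, out=out, keepdims=keepdims)
knob.py:12: RuntimeWarning: Mean of empty slice
  b=(z>60)&(z<77)&(abs(cx)<25)&(abs(cy-s)<25);print("cass",s,b.sum(),np.nanmedian(z[b]).round(1),np.nanmean(cx[b]).round(1),np.nanmean(cy[b]).round(1))
```

View pics/wrist11.png

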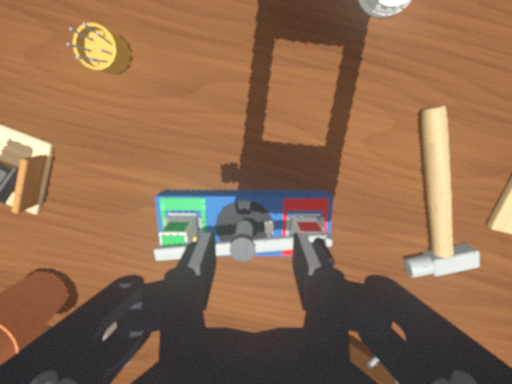

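The bar now lies over both cassettes in the wrist view, from (155,253) to (330,240), and the knob has been released. I'll check the bar angle against the white mark in the earlier wrist picture.

```bash
python3 - <<'E'
from h import *
a=np.radians(13.7);x=np.array([np.cos(a),np.sin(a)]);y=np.array([-x[1],x[0]])
im=cv2.imread("pics/w10.png");T=dict(tool_pos=[514.0,193.2,196.9],tool_rot=np.array([[-.239,.971,.002],[.971,.239,0],[0,.002,-1]]))
m,E=cam("wrist",T);h=cv2.cvtColor(im,cv2.COLOR_BGR2HSV);b=np.zeros(im.shape[:2],np.uint8);b[212:245,252:278]=((h[...,2]>200)&(h[...,1]<60))[212:245,252:278]
n,l,s,c=cv2.connectedComponentsWithStats(b)
for i in range(1,n):
  if s[i,4]>8:
    for z in(30,40,78):
        d=plane(*c[i],z,m,E)[:2]-[576.2,188.8];print(c[i].round(1),s[i].tolist(),z,(d@x).round(1),(d@y).round(1),np.arctan2(d@y,-(d@x)).round(3))
cv2.imwrite("pics/hub.png",cv2.resize(cv2.imread("pics/wrist11.png")[180:275,140:350],(630,285),interpolation=2))
E
```

```text
[265.  226.7] [260, 220, 11, 14, 128] 30 1.2 31.9 1.608
[265.  226.7] [260, 220, 11, 14, 128] 40 -3.2 31.4 1.471
[265.  226.7] [260, 220, 11, 14, 128] 78 -19.7 29.8 0.987
```

View pics/hub.png

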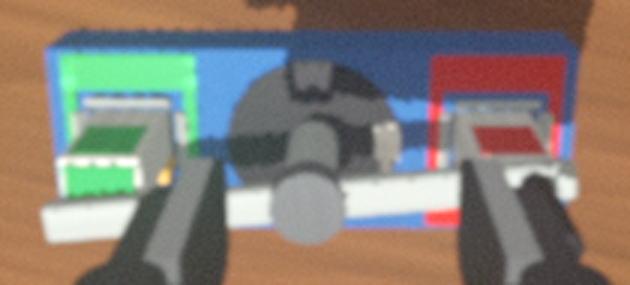

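The zoom shows both cassettes upright under the bar. The white mark sits at about 1.5 rad, in line with the bar, so I'll hand in.

```bash
python3 -c "
from bench import job_done
print(job_done())"
```

```text
the job is handed in; nothing more can be done
None
```

The job is done and handed in at about 32 s on the robot's clock, against the 72 s limit.

- **Cassettes:** I drew green and red out of the leaning rack and pivoted each upright in the grip against the carrier's front face. I pushed them past their spring pads and finished with shut fingers on their tops. Each came to a solid stop at z≈74.5 (19 N on green, 15 N on red), and green's top still measured 74 mm after the throw. The last camera height for red was 69 mm, partly hidden by the bar and a finger. It read 73.3 mm before the throw, so I take it as home.
- **Keeper:** I swung the knob into the white-marked notch and released it. The bar measures 1.48 to 1.50 rad by two methods, against the wanted 1.5, and lies over both cassettes.
- **Everything else:** I never touched the yellow cassette. I steered clear of the bystanders and felt no contact with any of them, but did not re-measure where they stand.

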